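# Shift the power feeder into reverse past its lockout collar

### The job

Put the green power feeder's lever into reverse: draw the yellow lockout collar up the lever until its tongue clears the gate, swing the lever anticlockwise (seen from above) out of neutral onto the red part of the track, and let the collar snap fully home in the reverse notch, feeling for it because its place is adjustable. Do not force or squeeze the lever hard, let go of it when done, and leave the other things on the bench where they are.

Things in the scene. Friction and masses are not known exactly. Their poses are not given: they have to be found in the camera images.
- feeder: Fixed power feeder: green gear housing (165 x 190 mm, 90 mm high) on a 300 x 240 mm plate, grey motor on its +y side (top at 135 mm). Origin at table height under the lever's upright pivot axis; x axis points away from the lever side, z up. A notched steel and red track (the gate) on a cast quadrant stands under the lever, 60 to 118 mm from the pivot axis, up to 160 mm high.
- pivot (a point): Lever pivot, 110 mm above the table on the upright pivot axis. The lever's centre line starts here and slopes up at 30 degrees above level. x axis: the lever's level heading; z up.
- knob (a point): Centre of the black 36 mm ball at the lever's end, 240 mm from the pivot along the lever, a 16 mm steel rod. The mechanism is light: 15 N is plenty; squeezing or pushing it with over 70 N is forcing it.
- lever (a joint): Lever angle, rad, about the upright axis; 0 = neutral, grows anticlockwise seen from above (knob to the robot's right); end stop 0.78. Stays where left; about 2 N at the collar moves it. In neutral the tongue lets it play about +-0.03. The reverse notch, in the red track, is adjustable: centre anywhere from 0.41 to 0.60, play +-0.03, to be found by feel; beyond it the track runs on.
- collar (a joint): How far the yellow collar is drawn up along the lever, m: 0 = fully home, 0.022 = end stop. A spring pulls it home (about 5 N at home, 9 N at the end stop). Drawn up more than 0.012 its tongue clears the track; let go between the notches it rests on the track at 0.012 and slides along it; over a notch it snaps home to 0 by itself.
- flange (a point): Moves with the collar: centre of the flange's inner (pivot side) face, on the lever's centre line, 175 mm from the pivot when home. x axis: outward and up along the lever, the way the collar is drawn; y: level, across the lever, the way it swings to reverse; z: square to the lever, up. Flange: yellow disc 56 mm across, 8 mm thick.
- barrel (a point): Middle of the collar's yellow round barrel, 24 mm across, on the lever's centre line 25 mm inward of the flange face; axes as for the flange. The barrel is 53 mm long and ends at the flange: two fingers fit round it to hook behind the flange. Under its inner end (38 to 89 mm inward of the flange, up to 25 mm below the centre line) sits the 10 mm wide steel tongue.
- offcut: loose softwood offcut, 160 x 60 x 28 mm, lying flat; origin at the centre of its underside
- wrench: loose steel spanner, 170 mm long, lying flat
- tape: loose yellow tape measure, 75 x 40 x 70 mm high, standing; origin at the centre of its underside
- jar: loose glass screw jar with a steel cap, 72 mm across, 85 mm high; origin at the centre of its underside
- spray: loose blue spray can with a red cap, 56 mm across, 170 mm high; origin at the centre of its underside
- clamp: loose bar clamp with blue jaws, about 250 mm long, lying flat, under 30 mm high; origin on the underside of its bar

How it is judged:
By the outcome, as a careful person would: the job done as asked, in the order asked, and still so for the second after the job is handed in, with the robot touching nothing.
It also fails if it takes over 54 s, if anything falls off the work surface, if the arm or the gripper's body presses on something with over 40 N, if the wrist force passes 120 N, or if a joint passes its speed limit or range.

### The arm

A 6-joint arm with a two-finger parallel gripper is mounted at the origin on the work surface. World frame = base frame: x ahead of the robot, y to its left, z up, the work surface at z = 0. Lengths are in mm, angles in rad, forces in N, time in s.
With the tool pointing down it reaches from about 350 to 775 mm from the base axis. Payload 7.3 kg.
Tool frame: the origin (TCP) lies between the finger pads; the fingertips stand 22 mm ahead of it and the grasp point (between the pads) lies 3 mm ahead of it; z points along the fingers, y is the line along which they close (so a half turn about z gives the same grasp; the last joint's range is limited). The gripper opens to 92 mm and grips with 3 to 60 N. Pads are 19 mm wide; open, the fingers measure 130 mm over their backs; the gripper's body (75 mm by 190 mm) begins 47 mm behind the grasp point.
Start: joints at [-1.444, 0.342, 1.524, -0, 1.275, -0.146], TCP at [141.472, -505.597, 248.741] pointing down, gripper open.
Joint ranges: [-2.53, 2.53], [-0.77, 2.02], [0.04, 2.7], [-1, 4.14], [0.28, 2.66], [-3.11, 3.11]. Speed limits (rad/s): [2.57, 2.57, 3.14, 3.14, 3.14, 3.14].

### API

Orientations are given as a rotation vector (axis times angle).
In Python, from bench import sensors, imaging, close_job gives the robot as it stands.
- The arm moves only by the tool send_rows, never from a script. Its argument "targets" is a list of rows, each an object of numbers: "dx", "dy", "dz": the shift along the tool's x, y, z in mm; "ax", "ay", "az": the turn, a rotation vector about the tool's x, y, z in degrees. A call has exactly 5 rows; each row is the pose to reach, as a shift and turn from the pose commanded when the call began, along the tool's axes at that moment; what a row does not reach only later rows make up. A row lasts 1/8 s, in which the tool goes at most 62.5 mm and 10.7 degrees, less where a joint would pass 70% of its speed; a pose out of reach is approached as far as the arm can. A call with a gripper value outside its range is refused whole. "jaw" is the opening, from 0 (shut) to 1 (fully open), set as the call begins (left out, the last holds). The fingers move at their own pace and stop on an object; "grip_force" is the grip in N (left out, the last holds). Time passes only in rows, so rows that repeat a pose let the fingers close, or fill a call up. It gives the time, the measured TCP pose, the force, the opening and the grip force at its end, in the units of the state.
- sensors.observe(): the state, without advancing time (a new reading comes with each control period).
- imaging.read_camera(name): name is "scene" or "top" or "wrist"; returns (picture, depth): 384x512x3 uint8, red, green, blue; 384x512 float32, mm along the optical axis (not along the pixel's ray), 0 where there is no reading.
- imaging.calibration(name): a dict with "vertical_fov" (degrees; the focal length in pixels is half the picture's height over the tangent of half this angle, whatever the lens; pixels are square), "cx", "cy" (the principal point, pixels), "cam_to_world" (4x4, takes a point from camera to world coordinates). Camera axes: x right, y down, z forward; pixel columns grow to the right and rows downward; lengths in mm; the calibration is good to about 2 mm. A picture is of the moment at which its call begins: read the wrist's pose just before it. calibration takes no time and is no camera call; for the wrist camera it gives the pose at the moment of the call.
- close_job(): hands the job in; it is judged then, once.
Trained networks look in the newest picture that a camera, given by its name, has taken for a name from the list of things; names that differ only in an ending like _2 or _b are one class to them, and where a whole thing is asked for, a point or a joint stands for the part that bears it (a point fixed in the world has none). Each returns a list of dicts, best first, with "confidence" (0 to 1); they miss things now and then, are a little off and sometimes report something else, mostly with a low value. They report only what shows in the picture. A call takes as long as a camera call.
- imaging.look_for(camera, thing): "at" ([column, row] in pixels, amid what is visible of it).
The state is a dict: "time_s": time; "joint_pos": joint angles; "joint_velocities": joint speeds; "tau": joint torques, N m; "position": TCP position; "ee_rot": TCP orientation; "wrist_force": force on the tool from outside, world axes, zero at the start; "ft_torque": the same for the moment, N m; "opening": finger opening in mm; "gripper_force": force on a finger pad.
Only numpy, scipy, OpenCV 4.12 (cv2) and the standard library are available. Lean on these libraries where they do the work, as an engineer would, in place of code of your own. Each camera call takes 0.05 s, during which the arm holds its last target. There are 200 camera calls.

## Working session

There is one attempt and no reset: what is moved stays moved. The work goes in short steps, Python scripts to look and compute and a tool call to move; the robot and the scene stay as the last step left them, time stands still between calls to the robot, and variables do not carry over. Pictures are saved under pics/ and viewed, at most 10 in all, crops included, and the job is handed in when it is done.

Besides the shell and the picture viewer there is one more tool, called as a command line: name --argument value ..., lists and objects as JSON in quotes. send_rows: Moves the arm, as the interface text tells. Its arguments: {"type":"object","properties":{"targets":{"type":"array","items":{"type":"object","properties":{"dx":{"type":"number"},"dy":{"type":"number"},"dz":{"type":"number"},"ax":{"type":"number"},"ay":{"type":"number"},"az":{"type":"number"}}}},"jaw":{"type":"number"},"grip_force":{"type":"number"}},"required":["targets"]}

```bash
mkdir -p pics
cat > h.py <<'E'
import numpy as np, cv2
from scipy.spatial.transform import Rotation as R
from bench import sensors, imaging
def cam(name):
    c=imaging.calibration(name); p,d=imaging.read_camera(name); return p,d,c
def cloud(d,c):
    h,w=d.shape; f=h/2/np.tan(np.radians(c["vertical_fov"])/2)
    u,v=np.meshgrid(np.arange(w),np.arange(h))
    P=np.stack([(u-c["cx"])/f*d,(v-c["cy"])/f*d,d,np.ones_like(d)],-1)
    return (P@np.array(c["cam_to_world"]).T)[...,:3]
def save(p,n): cv2.imwrite("pics/"+n,p[...,::-1])
E
python3 - <<'E'
from h import *
s=sensors.observe(); print(s)
for n in ["scene","top"]:
    p,d,c=cam(n); save(p,n+"1.png"); W=cloud(d,c); np.savez(n+"1.npz",p=p,d=d,W=W)
    print(n,np.array(c["cam_to_world"]).round(2).tolist())
    for t in ["knob","flange","barrel","feeder","lever","offcut","wrench","tape","jar","spray","clamp"]:
        for r in imaging.look_for(n,t)[:1]:
            u,v=map(int,np.round(r["at"])); print(t,r["at"],round(r["confidence"],2),W[v,u].round())
E
```

```text
{'time_s': 0.0, 'joint_pos': array([-1.44401132e+00,  3.42726522e-01,  1.52501129e+00,  8.04755479e-06,
        1.27536600e+00, -1.45998215e-01]), 'joint_velocities': array([-0.00182032,  0.00087508, -0.00037644,  0.00068802, -0.00086719,
       -0.00144352]), 'tau': array([ 6.70641803e-04, -4.31235909e+01, -2.44215131e+01,  7.18018273e-02,
        5.59145375e-02, -1.13878298e-04]), 'position': array([ 141.42008704, -505.21881972,  248.04495204]), 'ee_rot': array([-3.11092044e+00, -4.26950518e-01, -3.48762794e-05]), 'wrist_force': array([ 0.06717552, -0.52582892,  0.29420328]), 'ft_torque': array([-0.02704396, -0.02187085,  0.00242151]), 'gripper_force': 0.0, 'opening': 91.85937631878873}
scene [[0.87, 0.34, -0.37, 971.91], [0.5, -0.62, 0.61, -670.8], [-0.02, -0.71, -0.7, 980.57], [0.0, 0.0, 0.0, 1.0]]
knob [277.9, 170.0] 0.86 [594. 111. 188.]
flange [275.6, 158.9] 0.67 [573. 138. 204.]
barrel [276.6, 164.6] 0.8 [583. 125. 193.]
feeder [313.6, 224.8] 0.96 [754.  41.  92.]
lever [276.0, 161.9] 0.72 [578. 128. 201.]
offcut [196.1, 213.8] 0.87 [382. -58.  34.]
wrench [253.1, 190.8] 0.55 [480. 148.   7.]
tape [225.5, 232.4] 0.65 [524. -92.  64.]
jar [223.2, 263.3] 0.59 [ 586. -201.   85.]
spray [303.1, 167.2] 0.92 [629. 229. 122.]
clamp [296.9, 151.1] 0.66 [597. 243. 170.]
top [[-0.02, -0.99, 0.11, 404.01], [-1.0, 0.02, 0.0, 57.87], [-0.01, -0.11, -0.99, 1621.92], [0.0, 0.0, 0.0, 1.0]]
knob [231.6, 191.9] 0.97 [561. 127. 223.]
flange [233.9, 188.8] 0.7 [573. 122. 196.]
barrel [230.4, 190.5] 0.55 [567. 133. 225.]
feeder [245.4, 144.4] 0.74 [733.  89.  85.]
lever [230.3, 194.0] 0.66 [557. 133. 211.]
offcut [284.5, 254.7] 0.65 [372. -32.  30.]
wrench [224.4, 227.9] 0.62 [464. 166.   7.]
tape [298.4, 213.0] 0.82 [506. -77.  74.]
jar [324.4, 192.3] 0.62 [ 570. -161.   91.]
spray [194.7, 181.4] 0.57 [603. 242. 168.]
```

Run:
```python
from h import *
a=np.load("scene1.npz")["p"][100:300,160:400]; b=np.load("top1.npz")["p"][90:290,160:360]
a=cv2.resize(a,(480,400),interpolation=cv2.INTER_CUBIC);b=cv2.resize(b,(400,400),interpolation=cv2.INTER_CUBIC)
save(cv2.resize(a,(800,600)) if 0 else np.hstack([a,b])[:, :880][:, :800],"c1.png")
for n in ["scene","top"]:
    z=np.load(n+"1.npz"); W=z["W"]; hsv=cv2.cvtColor(z["p"],cv2.COLOR_RGB2HSV).astype(int)
    reg=(W[...,0]>450)&(W[...,0]<760)&(W[...,1]>0)&(W[...,1]<220)&(W[...,2]>120)
    ye=reg&(hsv[...,0]>18)&(hsv[...,0]<35)&(hsv[...,1]>120)
    print("yellow",n,ye.sum(),W[ye].round()[::max(1,ye.sum()//25)].tolist())
    bk=reg&(hsv[...,2]<60)&(W[...,2]>190)
    print("black",bk.sum(),W[bk].round()[::max(1,bk.sum()//20)].tolist())
    g=(hsv[...,0]>40)&(hsv[...,0]<90)&(hsv[...,1]>80)&(W[...,2]>80)&(W[...,2]<100)
    if n=="top":
        print("green box",cv2.minAreaRect(W[g][:,:2].astype(np.float32)))
```

```text
yellow scene 201 [[503.0, 147.0, 234.0], [577.0, 150.0, 217.0], [575.0, 152.0, 210.0], [572.0, 151.0, 206.0], [567.0, 142.0, 206.0], [563.0, 123.0, 215.0], [553.0, 116.0, 212.0], [571.0, 133.0, 206.0], [557.0, 128.0, 200.0], [542.0, 116.0, 199.0], [566.0, 124.0, 203.0], [548.0, 117.0, 197.0], [575.0, 126.0, 202.0], [571.0, 121.0, 199.0], [572.0, 120.0, 197.0], [572.0, 120.0, 192.0], [573.0, 118.0, 190.0], [572.0, 119.0, 185.0], [596.0, 127.0, 189.0], [597.0, 125.0, 186.0], [597.0, 118.0, 188.0], [598.0, 117.0, 185.0], [599.0, 114.0, 184.0], [601.0, 111.0, 183.0], [602.0, 109.0, 180.0], [599.0, 109.0, 171.0]]
black 86 [[507.0, 166.0, 246.0], [504.0, 158.0, 247.0], [516.0, 163.0, 248.0], [509.0, 156.0, 246.0], [521.0, 161.0, 247.0], [508.0, 151.0, 245.0], [519.0, 157.0, 245.0], [503.0, 148.0, 241.0], [514.0, 154.0, 241.0], [525.0, 160.0, 241.0], [510.0, 147.0, 241.0], [521.0, 155.0, 239.0], [503.0, 147.0, 234.0], [516.0, 150.0, 237.0], [526.0, 158.0, 235.0], [510.0, 148.0, 232.0], [522.0, 152.0, 234.0], [506.0, 148.0, 227.0], [520.0, 149.0, 231.0], [515.0, 146.0, 227.0], [516.0, 151.0,
[... 411 characters left out ...]
.0], [567.0, 136.0, 223.0], [566.0, 160.0, 208.0], [564.0, 133.0, 225.0], [563.0, 157.0, 207.0], [561.0, 127.0, 223.0], [560.0, 139.0, 210.0], [559.0, 161.0, 192.0], [556.0, 127.0, 215.0], [553.0, 130.0, 213.0], [550.0, 125.0, 212.0], [546.0, 134.0, 201.0], [545.0, 116.0, 208.0]]
black 13 [[519.0, 169.0, 244.0], [516.0, 172.0, 245.0], [516.0, 169.0, 246.0], [514.0, 176.0, 236.0], [513.0, 172.0, 244.0], [513.0, 169.0, 248.0], [513.0, 166.0, 246.0], [510.0, 150.0, 241.0], [507.0, 172.0, 245.0], [504.0, 161.0, 248.0], [504.0, 152.0, 244.0], [502.0, 172.0, 246.0], [499.0, 170.0, 245.0]]
green box ((705.0084228515625, 189.26885986328125), (321.4443664550781, 999.0319213867188), 28.12384796142578)
```

View pics/c1.png

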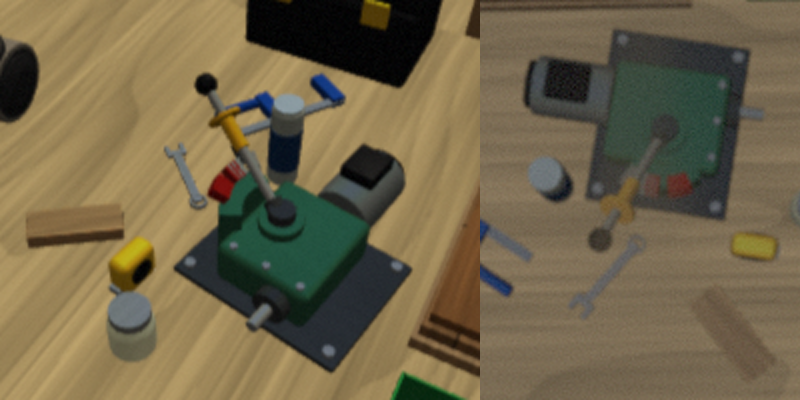

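```bash
cat >> h.py <<'E'
def rows(Pt,Rt,T,Q):  # current commanded pose -> target, tool-frame shift and turn
    r=R.from_matrix(Rt); return r.inv().apply(T-Pt).round(1), np.degrees((r.inv()*R.from_matrix(Q)).as_rotvec()).round(1)
E
python3 - <<'E'
from h import *
from scipy.optimize import least_squares
kn=[]
for n in ["scene","top"]:
    z=np.load(n+"1.npz"); W=z["W"]; hsv=cv2.cvtColor(z["p"],cv2.COLOR_RGB2HSV).astype(int)
    k=(hsv[...,2]<90)&(np.linalg.norm(W-[512,162,232],axis=-1)<30)
    f=least_squares(lambda c:np.linalg.norm(W[k]-c,axis=1)-18,[512,162,230],loss='soft_l1')
    print(n,"knob",k.sum(),f.x.round(1),np.abs(f.fun).mean())
    u,v=(301,205) if n=="scene" else (252,153)
    m=np.linalg.norm(W-W[v,u],axis=-1)<35
    dk=m&(hsv[...,2]<70)&(W[...,2]>105); q=W[dk]
    print("hub",W[v,u].round(),dk.sum(),q.mean(0).round(),q.min(0).round(),q.max(0).round(),np.median(q,0).round())
    pl=(hsv[...,0]>40)&(hsv[...,0]<90)&(hsv[...,1]>60)&(W[...,2]>84)&(W[...,2]<97)&(W[...,0]<900)&(W[...,0]>550)&(W[...,1]>-50)&(W[...,1]<250)
    print("housing",cv2.minAreaRect(W[pl][:,:2].astype(np.float32)))
E
```

```text
scene knob 99 [510.6 164.  230.7] 1.7534508631619172
hub [698.  64. 129.] 209 [695.  62. 126.] [665.  44. 105.] [717.  88. 140.] [696.  62. 130.]
housing ((715.9422607421875, 64.2982177734375), (192.25131225585938, 178.6417999267578), 78.79190826416016)
top knob 120 [509.1 162.9 229.6] 1.9119525511085833
hub [694.  67. 130.] 183 [690.  67. 128.] [662.  45. 105.] [716.  92. 140.] [691.  67. 129.]
housing ((709.31201171875, 63.90089416503906), (186.3574676513672, 181.28012084960938), 79.68678283691406)
```

```bash
cat >> h.py <<'E'
piv=np.array([693,65,110.]); h=np.array([-.8805,.474,0]); h/=np.linalg.norm(h)
def frame(th=0):  # flange frame at lever angle th
    hh=R.from_rotvec([0,0,th]).apply(h); u=hh*np.cos(np.pi/6)+[0,0,.5]; n=-hh*.5+[0,0,np.cos(np.pi/6)]
    return u,np.cross(n,u),n
def pose(s,th=0,up=0,sg=1): # TCP pose with grasp point at s along lever, 'up' off it
    u,y,n=frame(th); Q=np.stack([u*sg,-y*sg,-n],1)
    return piv+s*u+(up+3)*n,Q
E
python3 - <<'E'
from h import *
s=sensors.observe(); P=s["position"]; Q=R.from_rotvec(s["ee_rot"]).as_matrix(); print(Q.round(2))
for sg in (1,-1):
    T,q=pose(161,0,110,sg); print(sg,T.round(),q.round(2).tolist()); 
    print(rows(P,Q,T,q))
E
```

```text
[[ 0.96  0.27  0.  ]
 [ 0.27 -0.96 -0.  ]
 [-0.    0.   -1.  ]]
1 [620. 104. 288.] [[-0.76, 0.47, -0.44], [0.41, 0.88, 0.24], [0.5, 0.0, -0.87]]
(array([ 625.1, -458.5,  -39.7]), array([  35.4,   14.3, -132.2]))
-1 [620. 104. 288.] [[0.76, -0.47, -0.44], [-0.41, -0.88, 0.24], [-0.5, -0.0, -0.87]]
(array([ 625.1, -458.5,  -39.7]), array([ 11.5, -28.5,  42.9]))
```

send_rows --targets '[{"dx":45,"dy":-32,"dz":-20},{"dx":90,"dy":-65,"dz":-40},{"dx":135,"dy":-97,"dz":-50,"az":8},{"dx":180,"dy":-130,"dz":-60,"az":16},{"dx":225,"dy":-162,"dz":-60,"az":22}]' --jaw 1

```text
invalid input
```

```bash
cat > go.py <<'E'
from h import *
import sys
s=sensors.observe(); P=s["position"]; Q=R.from_rotvec(s["ee_rot"]).as_matrix()
a=list(map(float,sys.argv[1:])); T,q=pose(a[0],a[1],a[2],-1)
print(round(s["time_s"],2),P.round(),s["joint_pos"].round(2),rows(P,Q,T,q))
E
python3 go.py 161 0 110
```

```text
1.2 [ 141. -506.  249.] [-1.44  0.34  1.52 -0.    1.28 -0.15] (array([ 625.1, -458.5,  -39.7]), array([ 11.5, -28.5,  42.9]))
```

send_rows --targets '[{"dx":45,"dy":-32,"dz":-20,"ax":0,"ay":0,"az":0},{"dx":90,"dy":-65,"dz":-40,"ax":0,"ay":0,"az":0},{"dx":135,"dy":-97,"dz":-50,"ax":0,"ay":0,"az":8},{"dx":180,"dy":-130,"dz":-60,"ax":0,"ay":0,"az":16},{"dx":225,"dy":-162,"dz":-60,"ax":0,"ay":0,"az":22}]' --jaw 1 --grip_force 5

```text
time_s: 1.82
position: [315.6, -287.7, 309.7]
ee_rot: [3.134, -0.181, 0.003]
wrist_force: [0.1, -0.3, 0.1]
opening: 91.7
gripper_force: 0.0
```

```bash
python3 go.py 161 0 110
```

```text
1.82 [ 316. -288.  310.] [-0.92  0.11  1.66  0.    1.37  0.77] (array([ 257.2, -424.5,   21.1]), array([  5.8, -29.8,  21.2]))
```

send_rows --targets '[{"dx":26,"dy":-42,"dz":0,"ax":0,"ay":-3,"az":2},{"dx":52,"dy":-85,"dz":0,"ax":1,"ay":-6,"az":4},{"dx":78,"dy":-127,"dz":0,"ax":2,"ay":-9,"az":6},{"dx":104,"dy":-170,"dz":0,"ax":2,"ay":-12,"az":8},{"dx":130,"dy":-212,"dz":0,"ax":3,"ay":-15,"az":10}]'

```text
time_s: 2.45
position: [468.2, -91.0, 308.9]
ee_rot: [-3.018, 0.436, 0.398]
wrist_force: [0.6, -0.8, 0.8]
opening: 91.4
gripper_force: 0.0
```

```bash
python3 go.py 161 0 110
```

```text
2.45 [468. -91. 309.] [-0.36  0.36  1.35  0.01  1.69  1.5 ] (array([  93.3, -230. ,    2.6]), array([  3. , -14.5,  11.4]))
```

send_rows --targets '[{"dx":20,"dy":-48,"dz":0,"ax":1,"ay":-3,"az":2},{"dx":40,"dy":-96,"dz":0,"ax":2,"ay":-6,"az":5},{"dx":60,"dy":-144,"dz":0,"ax":2,"ay":-9,"az":7},{"dx":77,"dy":-190,"dz":0,"ax":3,"ay":-12,"az":9},{"dx":93,"dy":-230,"dz":2,"ax":3,"ay":-14.5,"az":11.4}]'

```text
time_s: 3.08
position: [619.6, 104.1, 288.6]
ee_rot: [-2.829, 0.714, 0.758]
wrist_force: [1.0, 0.5, 0.4]
opening: 91.5
gripper_force: 0.0
```

```bash
python3 go.py 161 0 110
python3 - <<'E'
from h import *
p,d,c=cam("wrist"); save(p,"w1.png"); W=cloud(d,c); np.savez("w1.npz",p=p,d=d,W=W)
hsv=cv2.cvtColor(p,cv2.COLOR_RGB2HSV).astype(int)
u,y,n=frame(0)
L=np.stack([(W-piv)@u,(W-piv)@y,(W-piv)@n],-1)
ye=(hsv[...,0]>18)&(hsv[...,0]<35)&(hsv[...,1]>120)&(d>0)&(np.abs(L[...,1])<50)&(np.abs(L[...,2])<45)
for s in range(100,200,5):
    m=ye&(L[...,0]>=s)&(L[...,0]<s+5)
    if m.sum()>20:q=L[m]; print(s,m.sum(),"y",np.percentile(q[:,1],[1,50,99]).round(1),"n",np.percentile(q[:,2],[2,50,98]).round(1))
E
```

```text
3.08 [620. 104. 289.] [-0.06  0.81  0.72  0.25  2.09  2.08] (array([ 0.3, -0.3,  0.1]), array([-0., -0., -0.]))
120 137 y [-13.8  -2.    8. ] n [-2.3  9.7 12. ]
125 182 y [-13.9  -2.8   8. ] n [ 2.6  9.8 12. ]
130 183 y [-14.   -2.8   8.1] n [ 2.1  9.8 11.8]
135 181 y [-14.1  -2.1   8.9] n [ 2.5  9.7 12. ]
140 177 y [-13.3  -2.1   9. ] n [ 3.7  9.6 12.1]
145 179 y [-13.4  -2.1   9. ] n [ 3.1  9.7 12.2]
150 173 y [-13.5  -2.1   9.1] n [ 2.9  9.6 12. ]
155 172 y [-13.7  -2.1   9.1] n [ 2.3  9.6 12. ]
160 171 y [-13.8  -2.1   9.1] n [ 1.8  9.8 11.9]
165 163 y [-12.8  -1.4   9.2] n [ 3.8  9.8 12. ]
170 552 y [-24.1   5.7  23.6] n [-17.2   9.8  24.3]
175 704 y [-28.4  -8.1  24.7] n [-16.3  18.8  27.2]
180 168 y [-27.3  -2.8  23. ] n [11.2 24.1 27.4]
```

View pics/w1.png

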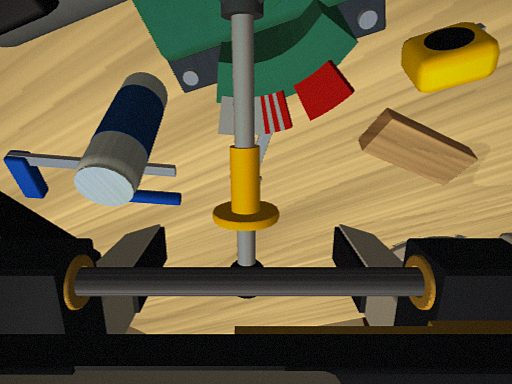

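```bash
sed -i 's/piv=np.array(\[693,65,110.\])/piv=np.array([694.1,67.0,110.])/' h.py; python3 go.py 158 0 0
```

```text
3.12 [621. 108. 285.] [-0.05  0.82  0.71  0.25  2.09  2.08] (array([  2.6,   1.5, 106.5]), array([0. , 0.3, 0. ]))
```

send_rows --targets '[{"dx":2,"dy":-2,"dz":25,"ax":0,"ay":0,"az":0},{"dx":3,"dy":-2,"dz":50,"ax":0,"ay":0,"az":0},{"dx":3,"dy":-2,"dz":65,"ax":0,"ay":0,"az":0},{"dx":3,"dy":-2,"dz":70,"ax":0,"ay":0,"az":0},{"dx":3,"dy":-2,"dz":70,"ax":0,"ay":0,"az":0}]'

```text
time_s: 3.75
position: [591.5, 119.8, 227.0]
ee_rot: [-2.83, 0.713, 0.755]
wrist_force: [0.9, -0.8, 0.5]
opening: 91.5
gripper_force: 0.0
```

```bash
python3 go.py 158 0 0
python3 - <<'E'
from h import *
p,d,c=cam("wrist"); save(p,"w2.png"); W=cloud(d,c)
hsv=cv2.cvtColor(p,cv2.COLOR_RGB2HSV).astype(int)
u,y,n=frame(0)
L=np.stack([(W-piv)@u,(W-piv)@y,(W-piv)@n],-1)
ye=(hsv[...,0]>18)&(hsv[...,0]<35)&(hsv[...,1]>120)&(d>0)&(np.abs(L[...,1])<50)&(np.abs(L[...,2])<45)
for s in range(115,200,5):
    m=ye&(L[...,0]>=s)&(L[...,0]<s+5)
    if m.sum()>20:q=L[m]; print(s,m.sum(),"y",np.percentile(q[:,1],[1,50,99]).round(1),"n",np.percentile(q[:,2],[2,50,98]).round(1))
E
python3 go.py 158 0 0
```

```text
3.75 [591. 120. 227.] [-0.04  0.77  0.96  0.23  1.89  2.05] (array([ 0.4, -2.1, 40.6]), array([-0. , -0.1,  0. ]))
120 294 y [-11.3   0.7  10.9] n [-4.5  8.9 12. ]
125 350 y [-11.4   0.2  11.7] n [ 1.6  9.6 12.1]
130 345 y [-11.6   0.2  11.7] n [ 1.3  9.8 12. ]
135 337 y [-11.7   0.2  11.8] n [ 1.4  9.5 11.8]
140 328 y [-11.1   0.1  11.9] n [ 1.9  9.8 12. ]
145 331 y [-43.2   0.7  37.9] n [ 0.9  9.8 24.4]
150 329 y [-42.7   0.1  12. ] n [ 1.1  9.6 22.3]
155 321 y [-42.6   0.6  12.1] n [ 0.9  9.6 22.9]
160 297 y [-42.5   0.6  12.2] n [ 1.   9.8 13. ]
165 299 y [-42.6   0.6  12.3] n [ 0.4  9.7 23.3]
170 1032 y [-22.3   9.2  26.2] n [-17.4   8.1  17.6]
175 692 y [-26.6 -14.1  27.3] n [-17.5   6.4  16.7]
3.8 [592. 120. 227.] [-0.04  0.77  0.96  0.23  1.89  2.05] (array([ 0.3, -2.1, 41.1]), array([-0.1, -0.1,  0. ]))
```

send_rows --targets '[{"dx":0,"dy":-2,"dz":15,"ax":0,"ay":0,"az":0},{"dx":0,"dy":-2,"dz":30,"ax":0,"ay":0,"az":0},{"dx":0,"dy":-2,"dz":38,"ax":0,"ay":0,"az":0},{"dx":0,"dy":-2,"dz":41,"ax":0,"ay":0,"az":0},{"dx":0,"dy":-2,"dz":41,"ax":0,"ay":0,"az":0}]' --jaw 0.35

```text
time_s: 4.42
position: [574.6, 131.2, 191.7]
ee_rot: [-2.83, 0.713, 0.755]
wrist_force: [0.5, 0.3, -0.3]
opening: 46.5
gripper_force: 0.0
```

```bash
python3 go.py 158 0 0
```

```text
4.42 [575. 131. 192.] [-0.02  0.76  1.07  0.23  1.78  2.04] (array([ 0.3, -0.1, -0.1]), array([-0.1, -0.1,  0. ]))
```

send_rows --targets '[{"dx":0,"dy":0,"dz":0,"ax":0,"ay":0,"az":0},{"dx":-3,"dy":0,"dz":0,"ax":0,"ay":0,"az":0},{"dx":-6,"dy":0,"dz":0,"ax":0,"ay":0,"az":0},{"dx":-10,"dy":0,"dz":0,"ax":0,"ay":0,"az":0},{"dx":-12,"dy":0,"dz":0,"ax":0,"ay":0,"az":0}]'

```text
time_s: 5.05
position: [565.5, 136.0, 197.3]
ee_rot: [-2.831, 0.714, 0.753]
wrist_force: [5.2, -2.8, -3.0]
opening: 32.0
gripper_force: 3.0
```

```bash
cat > go.py <<'E'
from h import *
import sys
s=sensors.observe(); P=s["position"]; Q=R.from_rotvec(s["ee_rot"]).as_matrix()
g=P+3*Q[:,2]-piv; th=np.arctan2(np.cross(h,g)[2],h@g); u,y,n=frame(th)
F=s["wrist_force"]
print("t",round(s["time_s"],2),"th",round(th,3),"s,y,n",round(g@u,1),round(g@n,1),"F u,y,n",(F@np.stack([u,y,n],1)).round(1),"open",round(s["opening"],1))
if len(sys.argv)>1:
    a=list(map(float,sys.argv[1:])); T,q=pose(a[0],a[1],a[2],-1); print(*rows(P,Q,T,q))
E
python3 go.py
```

```text
t 5.05 th 0.001 s,y,n 170.0 -0.4 F u,y,n [-6.6  0.   0.3] open 32.0
```

send_rows --targets '[{"dx":-3,"dy":0,"dz":0,"ax":0,"ay":0,"az":0},{"dx":-6,"dy":0,"dz":0,"ax":0,"ay":0,"az":0},{"dx":-9,"dy":0,"dz":0,"ax":0,"ay":0,"az":0},{"dx":-11,"dy":0,"dz":0,"ax":0,"ay":0,"az":0},{"dx":-11,"dy":0,"dz":0,"ax":0,"ay":0,"az":0}]'

```text
time_s: 5.68
position: [557.4, 140.3, 202.6]
ee_rot: [-2.831, 0.714, 0.752]
wrist_force: [5.8, -4.3, -3.0]
opening: 32.3
gripper_force: 3.7
```

```bash
python3 go.py 181 0.12 0
python3 - <<'E'
from h import *
p,d,c=cam("wrist"); save(p,"w3.png"); W=cloud(d,c)
hsv=cv2.cvtColor(p,cv2.COLOR_RGB2HSV).astype(int)
u,y,n=frame(0)
L=np.stack([(W-piv)@u,(W-piv)@y,(W-piv)@n],-1)
ye=(hsv[...,0]>18)&(hsv[...,0]<35)&(hsv[...,1]>120)&(d>0)&(np.abs(L[...,1])<14)&(np.abs(L[...,2])<15)
print("barrel inner end (home 120..122)",np.percentile(L[ye][:,0],[.5,1,2,5]).round(1))
E
```

```text
t 5.67 th 0.002 s,y,n 180.6 -0.4 F u,y,n [-7.7  1.   1. ] open 32.3
[ 0.6 18.3 -1. ] [-3.5 -0.2 -6. ]
barrel inner end (home 120..122) [138.3 138.4 138.5 138.9]
```

View pics/w3.png

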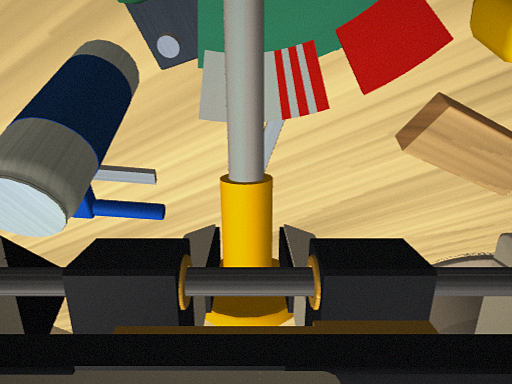

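```bash
cat > plan.py <<'E'
from h import *
import sys
# rows from (s0,th0) to list of s:th
s0,t0=map(float,sys.argv[1].split(":")); P,Q=pose(s0,t0,0,-1)
for a in sys.argv[2:]:
    s,t=map(float,a.split(":")); T,q=pose(s,t,0,-1); print(*[x.tolist() for x in rows(P,Q,T,q)])
E
python3 plan.py 181:0 181:.05 181:.1 181:.15 181:.2 181:.25
python3 - <<'E'
from h import *
p=cv2.imread("pics/w3.png")[...,::-1]; 
p,d,c=cam("wrist"); W=cloud(d,c); hsv=cv2.cvtColor(p,cv2.COLOR_RGB2HSV).astype(int)
g=W-piv; th=np.arctan2(h[0]*g[...,1]-h[1]*g[...,0],g@h); r=np.hypot(g[...,0],g[...,1])
m=(r>70)&(r<116)&(W[...,2]>135)&(W[...,2]<170)&(d>0)
red=m&(hsv[...,1]>120)&((hsv[...,0]<10)|(hsv[...,0]>170))
print("track z",np.percentile(W[red][:,2],[5,50,95]))
for n,k in (("all",m),("red",red)): print(n,np.histogram(th[k],np.arange(-.3,.9,.04)))
E
```

```text
[0.2, 7.8, -0.1] [-1.4, 0.0, -2.5]
[0.7, 15.5, -0.4] [-2.9, -0.0, -5.0]
[1.5, 23.2, -0.9] [-4.3, 0.0, -7.4]
[2.7, 30.8, -1.5] [-5.7, 0.0, -9.9]
[4.2, 38.4, -2.4] [-7.2, 0.0, -12.4]
track z [142.32204669 149.40798244 155.62773783]
all (array([  0,  33, 547, 576, 581, 611, 537, 502, 570, 662, 572, 572, 575,
       587, 599, 607, 406,   0,   0,  58, 678, 706, 729, 766, 798, 816,
       798, 749, 680]), array([-0.3 , -0.26, -0.22, -0.18, -0.14, -0.1 , -0.06, -0.02,  0.02,
        0.06,  0.1 ,  0.14,  0.18,  0.22,  0.26,  0.3 ,  0.34,  0.38,
        0.42,  0.46,  0.5 ,  0.54,  0.58,  0.62,  0.66,  0.7 ,  0.74,
        0.78,  0.82,  0.86]))
red (array([  0,   0,   0,   0,   0,   0,   0,   0,   0,   0,   0, 392, 156,
       456, 165, 499, 366,   0,   0,  58, 678, 706, 728, 763, 795, 813,
       794, 744, 673]), array([-0.3 , -0.26, -0.22, -0.18, -0.14, -0.1 , -0.06, -0.02,  0.02,
        0.06,  0.1 ,  0.14,  0.18,  0.22,  0.26,  0.3 ,  0.34,  0.38,
        0.42,  0.46,  0.5 ,  0.54,  0.58,  0.62,  0.66,  0.7 ,  0.74,
        0.78,  0.82,  0.86]))
```

send_rows --targets '[{"dx":0.2,"dy":7.8,"dz":-0.1,"ax":-1.4,"ay":0,"az":-2.5},{"dx":0.7,"dy":15.5,"dz":-0.4,"ax":-2.9,"ay":0,"az":-5},{"dx":1.5,"dy":23.2,"dz":-0.9,"ax":-4.3,"ay":0,"az":-7.4},{"dx":2.7,"dy":30.8,"dz":-1.5,"ax":-5.7,"ay":0,"az":-9.9},{"dx":4.2,"dy":38.4,"dz":-2.4,"ax":-7.2,"ay":0,"az":-12.4}]'

```text
time_s: 6.4
position: [544.0, 104.9, 202.7]
ee_rot: [-2.955, 0.359, 0.783]
wrist_force: [8.3, 0.4, -2.5]
opening: 31.7
gripper_force: 4.0
```

```bash
python3 go.py; python3 plan.py 181:.25 178:.26 175:.27 170:.28 163:.29 160:.30; echo; python3 plan.py 160:.3 160:.31 160:.32 160:.33 160:.34 160:.35
```

```text
t 6.4 th 0.246 s,y,n 180.5 -0.1 F u,y,n [-8.2 -2.5  1.8] open 31.7
[3.0, 1.5, -0.0] [-0.3, 0.0, -0.5]
[6.0, 3.0, -0.0] [-0.6, -0.0, -1.0]
[11.1, 4.4, -0.0] [-0.9, 0.0, -1.5]
[18.1, 5.6, -0.1] [-1.1, -0.0, -2.0]
[21.1, 6.9, -0.1] [-1.4, -0.0, -2.5]

[0.0, 1.4, -0.0] [-0.3, 0.0, -0.5]
[0.0, 2.7, -0.0] [-0.6, 0.0, -1.0]
[0.1, 4.1, -0.0] [-0.9, 0.0, -1.5]
[0.1, 5.5, -0.1] [-1.1, 0.0, -2.0]
[0.1, 6.9, -0.1] [-1.4, 0.0, -2.5]
```

send_rows --targets '[{"dx":3,"dy":1.5,"dz":0,"ax":-0.3,"ay":0,"az":-0.5},{"dx":6,"dy":3,"dz":0,"ax":-0.6,"ay":0,"az":-1},{"dx":11,"dy":4.4,"dz":0,"ax":-0.9,"ay":0,"az":-1.5},{"dx":18,"dy":5.6,"dz":-0.1,"ax":-1.1,"ay":0,"az":-2},{"dx":21,"dy":6.9,"dz":-0.1,"ax":-1.4,"ay":0,"az":-2.5}]'

```text
time_s: 7.02
position: [558.4, 95.1, 192.5]
ee_rot: [-2.97, 0.286, 0.797]
wrist_force: [-2.4, 7.2, 2.0]
opening: 32.0
gripper_force: 3.4
```

```bash
python3 go.py
```

```text
t 7.03 th 0.29 s,y,n 161.3 -0.8 F u,y,n [ 4.2 -6.5 -0.2] open 32.0
```

send_rows --targets '[{"dx":0,"dy":1.4,"dz":0,"ax":-0.3,"ay":0,"az":-0.5},{"dx":0,"dy":2.7,"dz":0,"ax":-0.6,"ay":0,"az":-1},{"dx":0.1,"dy":4.1,"dz":0,"ax":-0.9,"ay":0,"az":-1.5},{"dx":0.1,"dy":5.5,"dz":-0.1,"ax":-1.1,"ay":0,"az":-2},{"dx":0.1,"dy":6.9,"dz":-0.1,"ax":-1.4,"ay":0,"az":-2.5}]'

```text
time_s: 7.65
position: [557.4, 88.1, 192.4]
ee_rot: [-2.989, 0.212, 0.8]
wrist_force: [-0.4, 5.4, 0.4]
opening: 31.9
gripper_force: 2.6
```

```bash
cat > see.py <<'E'
from h import *
p,d,c=cam("wrist"); W=cloud(d,c); hsv=cv2.cvtColor(p,cv2.COLOR_RGB2HSV).astype(int)
s=sensors.observe(); g=s["position"]-piv; th=np.arctan2(np.cross(h,g)[2],h@g); u,y,n=frame(th)
L=np.stack([(W-piv)@u,(W-piv)@y,(W-piv)@n],-1)
ye=(hsv[...,0]>18)&(hsv[...,0]<35)&(hsv[...,1]>120)&(d>0)&(np.abs(L[...,1])<20)&(np.abs(L[...,2])<15)&(L[...,0]<150)
q=L[ye]; m=q[:,0]<145
yy=np.percentile(q[m][:,1],[2,98]).mean()
print("collar drawn ~",(np.percentile(q[:,0],1)-121).round(1),"lever th",(th+yy/(135*np.cos(np.pi/6))).round(3), m.sum())
E
python3 go.py; python3 see.py
```

```text
t 7.65 th 0.341 s,y,n 161.0 -0.8 F u,y,n [ 1.2 -5.3 -0.3] open 31.9
collar drawn ~ 12.0 lever th 0.316 1493
```

send_rows --targets '[{"dx":0,"dy":1.4,"dz":0,"ax":-0.3,"ay":0,"az":-0.5},{"dx":0,"dy":2.7,"dz":0,"ax":-0.6,"ay":0,"az":-1},{"dx":0.1,"dy":4.1,"dz":0,"ax":-0.9,"ay":0,"az":-1.5},{"dx":0.1,"dy":5.5,"dz":-0.1,"ax":-1.1,"ay":0,"az":-2},{"dx":0.1,"dy":6.9,"dz":-0.1,"ax":-1.4,"ay":0,"az":-2.5}]'

```text
time_s: 8.32
position: [556.6, 80.9, 192.4]
ee_rot: [-3.006, 0.138, 0.804]
wrist_force: [-0.0, 5.5, 1.1]
opening: 31.7
gripper_force: 2.4
```

```bash
python3 go.py; python3 see.py
```

```text
t 8.32 th 0.393 s,y,n 160.9 -0.8 F u,y,n [ 1.  -5.4  0.6] open 31.7
collar drawn ~ 11.8 lever th 0.368 1517
```

send_rows --targets '[{"dx":0,"dy":0.8,"dz":0,"ax":-0.2,"ay":0,"az":-0.3},{"dx":0,"dy":1.6,"dz":0,"ax":-0.3,"ay":0,"az":-0.6},{"dx":0,"dy":2.4,"dz":0,"ax":-0.5,"ay":0,"az":-0.9},{"dx":0,"dy":3.2,"dz":0,"ax":-0.6,"ay":0,"az":-1.2},{"dx":0,"dy":4,"dz":0,"ax":-0.8,"ay":0,"az":-1.5}]'

```text
time_s: 9.0
position: [556.5, 75.8, 192.3]
ee_rot: [-3.016, 0.095, 0.805]
wrist_force: [0.4, 3.9, -0.3]
opening: 31.8
gripper_force: 1.8
```

```bash
python3 go.py; python3 see.py
```

```text
t 9.0 th 0.43 s,y,n 160.5 -0.7 F u,y,n [-0.3 -4.  -0.1] open 31.8
collar drawn ~ 11.3 lever th 0.405 1543
```

send_rows --targets '[{"dx":0,"dy":0,"dz":0,"ax":0,"ay":0,"az":0},{"dx":0,"dy":0.8,"dz":0,"ax":-0.2,"ay":0,"az":-0.3},{"dx":0,"dy":1.6,"dz":0,"ax":-0.3,"ay":0,"az":-0.6},{"dx":0,"dy":2.4,"dz":0,"ax":-0.5,"ay":0,"az":-0.9},{"dx":0,"dy":3,"dz":0,"ax":-0.6,"ay":0,"az":-1.1}]'

```text
time_s: 9.68
position: [556.4, 73.1, 192.5]
ee_rot: [-3.022, 0.062, 0.806]
wrist_force: [0.9, 1.3, 0.1]
opening: 32.0
gripper_force: 0.8
```

```bash
python3 go.py; python3 see.py
```

```text
t 9.68 th 0.45 s,y,n 160.6 -0.5 F u,y,n [-0.6 -1.3  0.5] open 32.0
collar drawn ~ -0.1 lever th 0.425 2807
```

send_rows --targets '[{"dx":0,"dy":-2,"dz":0,"ax":0,"ay":0,"az":0},{"dx":0,"dy":-3.5,"dz":0,"ax":0,"ay":0,"az":0},{"dx":0,"dy":-3.5,"dz":0,"ax":0,"ay":0,"az":0},{"dx":0,"dy":-3.5,"dz":0,"ax":0,"ay":0,"az":0},{"dx":0,"dy":-3.5,"dz":0,"ax":0,"ay":0,"az":0}]' --jaw 0.6

```text
time_s: 10.35
position: [556.4, 76.4, 192.4]
ee_rot: [-3.021, 0.063, 0.807]
wrist_force: [0.7, -0.2, -0.2]
opening: 55.1
gripper_force: 0.0
```

```bash
python3 go.py; python3 see.py
```

```text
t 10.35 th 0.426 s,y,n 160.8 -0.6 F u,y,n [-0.7  0.1  0.2] open 55.1
collar drawn ~ -0.0 lever th 0.424 2804
```

send_rows --targets '[{"dx":0,"dy":0,"dz":-10,"ax":0,"ay":0,"az":0},{"dx":0,"dy":0,"dz":-25,"ax":0,"ay":0,"az":0},{"dx":0,"dy":0,"dz":-50,"ax":0,"ay":0,"az":0},{"dx":0,"dy":0,"dz":-75,"ax":0,"ay":0,"az":0},{"dx":0,"dy":0,"dz":-90,"ax":0,"ay":0,"az":0}]'

```text
time_s: 11.02
position: [602.0, 74.2, 272.2]
ee_rot: [-3.022, 0.063, 0.803]
wrist_force: [-0.2, -0.8, -0.7]
opening: 54.9
gripper_force: 0.0
```

```bash
python3 go.py; python3 see.py
python3 - <<'E'
from h import *
p,d,c=cam("wrist"); save(p,"w4.png")
E
```

```text
t 11.03 th 0.416 s,y,n 161.1 91.3 F u,y,n [-0.2  0.8 -0.7] open 54.9
collar drawn ~ 0.0 lever th 0.424 1089
```

View pics/w4.png

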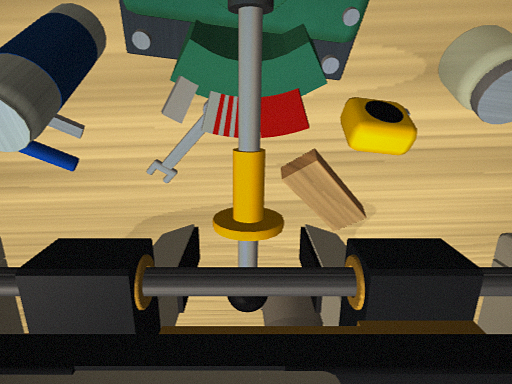

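The picture shows the collar fully home (barrel top edge at about (248,150), flange at (248,222)). The lever is over the notch between the striped and red track (248,115), and the fingers are clear of it.

```bash
python3 -c "
from bench import close_job; print(close_job())"
```

```text
the job is handed in; nothing more can be done
None
```

The lever is in reverse at about 0.42 rad with the collar snapped fully home in the notch; the gripper has let go and is clear, no other item was touched, and the job was handed in at about 11 s.

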